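# Dock the folding board and lock its gate

## Robot

A 7-joint arm with a two-finger parallel gripper is mounted at the origin on the work surface. World frame = base frame: x ahead of the robot, y to its left, z up, the work surface at z = 0. Lengths are in m, angles in degrees, forces in N, time in s.
With the tool pointing down it reaches from about 0.35 to 0.9 m from the base axis. Payload 7.2 kg.
Tool frame: the origin (TCP) lies on the front face of the gripper's body, between the roots of the fingers; the fingertips stand 80 mm ahead of it and the grasp point (between the pads) lies 61 mm ahead of it; x points along the fingers, z is the direction in which the jaws open and shut, and the axes are right-handed (so a half turn about x gives the same grasp; the last joint's range is limited). The gripper opens to 88 mm and grips with 3 to 60 N. Pads are 20 mm wide; open, the fingers measure 115 mm over their backs; the gripper's body (75 mm by 178 mm) begins 61 mm behind the grasp point.
Start: joints at [-3.908, 23.554, -0.728, 91.456, 0.321, 64.991, -4.71], TCP at [0.625, -0, 0.303] pointing down, gripper open.
Joint ranges: [-169.25, 169.25], [-16.82, 113.86], [-84.01, 82.57], [7.8, 145.47], [-59.2, 239.2], [7.22, 106.19], [-163.78, 163.78]. Speed limits (degrees/s): [136.94, 136.94, 172.46, 172.46, 180, 180, 180].

## Interface

Orientations are given as [roll, pitch, yaw] about the fixed x, y, z axes, in that order (R = Rz(yaw) Ry(pitch) Rx(roll)).
In Python, from rig import r, grab_frame, camera_info, job, models gives the robot as it stands.
- The arm moves only by the tool send_rows, never from a script. Its argument "moves" is a list of rows, each a list of 2 entries, a list of its own where there are three numbers: the shift along the tool's x, y, z in m, then the turn, a rotation vector about the tool's x, y, z in rad. In form: [[[x, y, z], [rx, ry, rz]], ...]. A call has exactly 8 rows; each row is the pose to reach, as a shift and turn from the pose commanded when the call began, along the tool's axes at that moment; what a row does not reach only later rows make up. A row lasts 1/8 s, in which the tool goes at most 62.5 mm and 10.7 degrees, less where a joint would pass 70% of its speed; a pose out of reach is approached as far as the arm can. A call with a gripper value outside its range is refused whole. "gripper" is the closure, from 0 (fully open) to 1 (shut), set as the call begins (left out, the last holds). The fingers move at their own pace and stop on an object; "force" is the grip in N (left out, the last holds). Time passes only in rows, so rows that repeat a pose let the fingers close, or fill a call up. It gives the time, the measured TCP pose, the force and the opening at its end, in the units of the state.
- r.get_state(): the state, without advancing time (a new reading comes with each control period).
- grab_frame(name): name is "scene" or "side" or "wrist"; returns the picture (480x640x3 uint8, blue, green, red); there is no depth.
- camera_info(name): a dict with "mtx" (3x3 intrinsics, pixels), "cam_to_world" (4x4, takes a point from camera to world coordinates); the wrist camera has in their place "mount" (4x4, takes a point from camera to tool coordinates, whose origin is the TCP and whose axes are the tool frame's). Camera axes: x right, y down, z forward; pixel columns grow to the right and rows downward; lengths in m; the calibration is good to about 2 mm. The wrist camera is an equidistant fisheye: a pixel r from the principal point sees the ray r / f radians off the axis. A picture is of the moment at which its call begins: read the wrist's pose just before it. camera_info takes no time and is no camera call.
- job.hand_in(): hands the job in, once; it reports no verdict.
Trained networks look in the newest picture that a camera, given by its name, has taken for a name from the list of things; names that differ only in an ending like _2 or _b are one class to them, and where a whole thing is asked for, a point or a joint stands for the part that bears it (a point fixed in the world has none). Each returns a list of dicts, best first, with "score" (0 to 1); they miss things now and then, are a little off and sometimes report something else, mostly with a low value. They report only what shows in the picture. A call takes as long as a camera call. They do not tell look-alikes from the thing itself.
- models.trace(camera, label): "pixels" (480x640 bool, what is visible of it) and "at" ([column, row] in pixels, amid what is visible of it).
The state is a dict: "time_s": time; "joints": joint angles; "qvel": joint speeds; "effort": joint torques, N m; "eef_pos": TCP position; "tool_rot": TCP orientation; "contact_force": force on the tool from outside, world axes, zero at the start; "torque": the same for the moment, N m; "grip_width": finger opening in m.
Only numpy, scipy, OpenCV 4.12 (cv2) and the standard library are available. Lean on these libraries where they do the work, as an engineer would, in place of code of your own. Each camera call takes 0.05 s, during which the arm holds its last target.

## Task

Keep the thin white folding board (grey grip field on top) flat on the table and slide it, by pressing on its top, out from under the low blue rack and into the aluminium dock until it is fully home against the end stop. Then pull up the gate's plunger knob, slide the gate across behind the board, and let the plunger drop into the second hole so that the gate is locked. Leave the other things where they stand.

Things in the scene. Friction and masses are not known exactly. Their poses are not given: they have to be found in the camera images.
- board: thin stiff white plastic folding board, loose, 160 x 120 x 6, 0.1 to 0.2 kg, slick beneath, a grey rubber grip field 140 x 100 on top; flat on the table, 30 to 55 mm of its trailing end under the rack. Origin: centre of its underside; x along its length, +80 mm = leading end (dock side); z up. Too wide to grasp; fingertips pressing with 8 to 20 N carry it, and set apart also turn it
- dock: aluminium frame fixed to the table, 16 high, open above and at its mouth, no floor. Origin on the table exactly where the board's origin lies when fully home; x = the way in, z up. End stop face at x = +81; side guides' inner faces at y = -64 and +64 from x = -53 to the stop, flaring to about y = -75 and +75 at the mouth, x = -78
- shut_hole (a point): the second hole (11 mm) in the top of the steel index bar, 20 above the table, at x = -122, y = -118 mm in the dock's frame. The bar, 30 wide, runs along the dock's y from -212 to -86; the first hole, where the pin starts, is at y = -182
- gate (a joint): sliding grey gate on the index bar, m: 0 = open (start, within 1 mm), 0.064 = shut, over the second hole; moves along the dock's +y, range -0.003 to 0.070, friction about 1 N. Its body is 50 mm along y and 43 high. Shut, its blade stands 5 mm behind the trailing end of a board that is fully home; a board sticking out more blocks it
- plunger (a joint): the spring plunger on the gate, m: 0 = pin fully down in a hole, 0.014 = pulled right up; about 0.010 = pin tip riding on top of the bar. The pin (8 mm, in 11 mm holes) locks the gate while lower than about 0.009. The spring pushes it down with 3 N at 0 and 6.5 N at 0.014; let go, it drops into a hole under it
- knob (a point): centre of the plunger's black knob: a round upright head 30 mm across, 24 mm high (66 to 90 mm above the table when down; this point at 78 mm), on a thin neck; it does not turn. It lies on the pin's axis and moves with gate and plunger
- blade_tip (a point): end of the gate's blade, 13 mm above the table, 90 mm in the dock's +y from the knob's axis; moves with the gate. The blade is 12 thick (dock x = -97 to -85) and 3 to 23 high
- rack: the low blue metal rack, fixed: 320 (x) x 280 (y) x 52 high, open beneath (42 mm clear), legs 18 mm thick centred at x = -150 and +150, y = -130 and +130. Origin on the table under its centre; its front edge, which the board sticks out from, is at its y = +140 mm
- basin: pink plastic basin, 220 across, 90 high, standing on the low rack; leave it alone. Origin: centre of its underside
- tumbler: stainless steel tumbler, 72 across, 110 high; leave it alone. Origin: centre of its underside
- brush: wooden scrubbing brush, 140 x 52 x 40; leave it alone. Origin: centre of its underside
- peg_coil: coiled strip of hard plastic pegs, 94 across, 55 high; leave it alone. Origin: centre of its underside
- detergent: white plastic detergent bottle, 72 across, 190 high; leave it alone. Origin: centre of its underside
- soap_dish: white dish 130 x 90 with a bar of soap, 38 high; leave it alone. Origin: centre of its underside
- jar: clear jar with a steel cap, 76 across, 100 high; leave it alone. Origin: centre of its underside
Mind the look-alikes: they are no part of the job. Several things have the shape of the board; the one meant has the colours described above.

How it is judged (in metres and radians):
On the way, in this order (a step that is already met when the one before it is completed fails the run):
1. the board lies flat and fully home in the dock (x of board in the frame of dock between -0.008 and 0.006 m and y of board in the frame of dock between -0.008 and 0.008 m and angle between the x axis of board and the x axis of dock, either way round below 0.1 rad and height (world z) of board below 0.004 m and angle between board's own z axis and vertical below 0.05 rad), for 0.2 s.
2. the plunger is pulled clear of its hole (value of joint plunger above 0.009 m), for 0.1 s.
3. the gate is across behind the board (value of joint gate above 0.058 m), for 0.1 s.
At the end, for the whole second after the job is handed in: The board lies flat and at rest in the dock, its origin from 8 mm short of the home point to 6 mm past it along the way in and within 8 mm across, turned less than 0.1 rad; the gate is shut at 60 to 68 mm and its plunger is down (under 3 mm), so that the pin is in the second hole (all of step 1 and value of joint gate between 0.06 and 0.068 m and value of joint plunger below 0.003 m and linear speed of board below 0.01 m/s); the robot touches nothing.
It fails at once if the board is lifted or tipped up off the table (height (world z) of board above 0.02 m or angle between board's own z axis and vertical above 0.25 rad).
It fails at once if another thing is moved from its place by more than 30 mm (distance of any of basin, tumbler, brush, peg_coil, detergent, soap_dish, jar from where it was at the start of the episode above 0.03 m).
It also fails if it takes over 64 s, if anything falls off the work surface, if the arm or the gripper's body presses on something with over 40 N, if the wrist force passes 120 N, or if a joint passes its speed limit or range.

## Working session

There is one attempt and no reset: what is moved stays moved. The work goes in short steps, Python scripts to look and compute and a tool call to move; the robot and the scene stay as the last step left them, time stands still between calls to the robot, and variables do not carry over. Pictures are saved under pics/ and viewed, and the job is handed in when it is done.

Besides the shell and the picture viewer there is one more tool, called after ">>>" as name([rows], argument=value, ...), one row to a line, values as JSON. send_rows: Moves the arm, as the interface text tells. Its arguments: {"type":"object","properties":{"moves":{"type":"array"},"gripper":{"type":"number"},"force":{"type":"number"}},"required":["moves"]}

```bash
ls; mkdir -p pics; python3 - <<'E'
from rig import r, grab_frame, camera_info
import cv2
for n in ["scene","side","wrist"]:
    cv2.imwrite(f"pics/{n}0.png",grab_frame(n))
    c=camera_info(n); print(n,{k:(v.round(4).tolist() if hasattr(v,'round') else v) for k,v in c.items()})
s=r.get_state();print(s)
E
```

```text
pics
scene {'mtx': [[502.0674, 0.0, 316.0812], [0.0, 502.0674, 232.9488], [0.0, 0.0, 1.0]], 'cam_to_world': [[0.8797, 0.2878, -0.3786, 0.9597], [0.4752, -0.504, 0.7212, -0.935], [0.0168, -0.8144, -0.5801, 0.8265], [0.0, 0.0, 0.0, 1.0]]}
side {'mtx': [[522.4612, 0.0, 319.6758], [0.0, 522.4612, 243.8461], [0.0, 0.0, 1.0]], 'cam_to_world': [[-0.7524, -0.3532, 0.556, -0.1493], [-0.6585, 0.3832, -0.6477, 0.7123], [0.0157, -0.8535, -0.5209, 0.6861], [0.0, 0.0, 0.0, 1.0]]}
wrist {'mtx': [[371.6483, 0.0, 321.1203], [0.0, 371.6483, 237.8299], [0.0, 0.0, 1.0]], 'mount': [[-0.0007, -0.301, 0.9536, -0.0817], [-0.0006, -0.9536, -0.301, 0.0827], [1.0, -0.0008, 0.0005, 0.0001], [0.0, 0.0, 0.0, 1.0]]}
{'time_s': 0.15, 'joints': array([-3.90889286, 23.58930335, -0.72890499, 91.49001688,  0.32030451,
       64.99194013, -4.71037225]), 'qvel': array([ 0.0127119 , -0.20518945,  0.01492748, -0.11268463,  0.01595728,
       -0.02428805, -0.06559165]), 'effort': array([ 1.23447033e-03, -5.88331139e+01,  6.41932636e-01, -2.91289848e+01,
       -5.37989591e-02,  1.57438387e-02,  1.06989046e-04]), 'eef_pos': array([ 6.24722313e-01, -3.38055833e-06,  3.02025740e-01]), 'tool_rot': array([-176.5921733 ,   89.93076956, -176.58989103]), 'contact_force': array([-0.69655109,  0.65326985,  0.19844876]), 'torque': array([-0.02851159,  0.03217867, -0.01113001]), 'grip_width': 0.08784997117022124}
```

View pics/scene0.png

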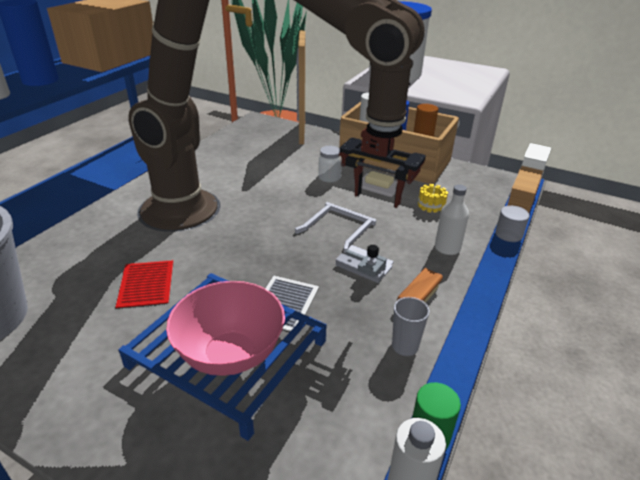

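View pics/side0.png

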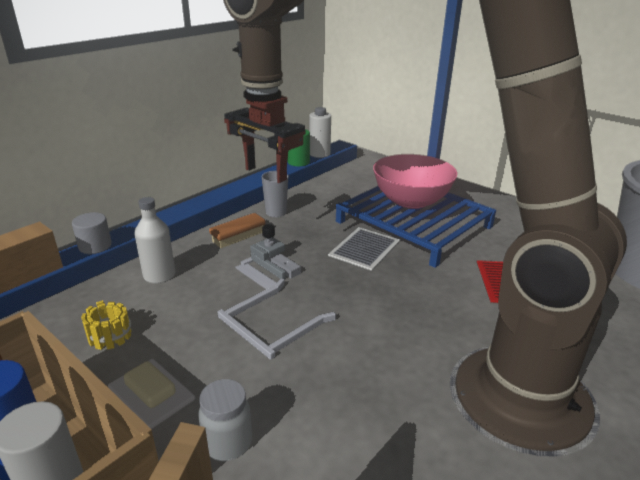

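View pics/wrist0.png

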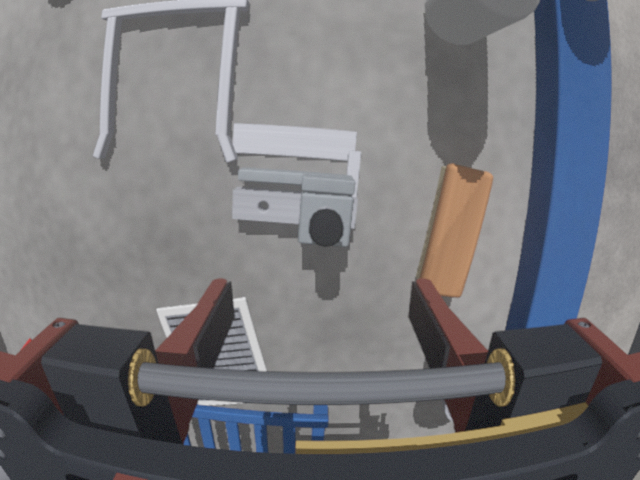

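The wanted board is the white one with the grey field: wrist (215,350), scene (290,293), side (365,248). The red grid at scene (147,283) is a look-alike. Next come close crops for corners.

```bash
cat > h.py <<'E'
import numpy as np, cv2
from scipy.spatial.transform import Rotation as R
from rig import r, grab_frame, camera_info, models
def toolT(s):
    T=np.eye(4);T[:3,:3]=R.from_euler('xyz',s['tool_rot'],degrees=True).as_matrix();T[:3,3]=s['eef_pos'];return T
def ray(cam,px,T=None):
    c=camera_info(cam);K=np.array(c['mtx']);px=np.atleast_2d(px).astype(float)
    d=np.c_[(px[:,0]-K[0,2])/K[0,0],(px[:,1]-K[1,2])/K[1,1]]
    if cam=='wrist':
        th=np.linalg.norm(d,axis=1);v=np.c_[d*(np.sin(th)/np.maximum(th,1e-9))[:,None],np.cos(th)]
        M=T@np.array(c['mount'])
    else:
        v=np.c_[d,np.ones(len(d))];M=np.array(c['cam_to_world'])
    return M[:3,3],v@M[:3,:3].T
def onz(cam,px,z,T=None):
    o,v=ray(cam,px,T);return o+v*((z-o[2])/v[:,2])[:,None]
def proj(cam,P,T=None):
    c=camera_info(cam);K=np.array(c['mtx']);M=np.array(c['cam_to_world']) if cam!='wrist' else T@np.array(c['mount'])
    q=(np.atleast_2d(P)-M[:3,3])@M[:3,:3]
    if cam=='wrist':
        rr=np.linalg.norm(q[:,:2],axis=1);th=np.arctan2(rr,q[:,2]);d=q[:,:2]/rr[:,None]*th[:,None]
    else: d=q[:,:2]/q[:,2:]
    return d*[K[0,0],K[1,1]]+[K[0,2],K[1,2]]
E
python3 - <<'E'
from h import *
s=r.get_state();T=toolT(s);np.save('T0.npy',T);print(T.round(3))
def crop(n,x0,y0,x1,y1,k,o):
    im=cv2.imread(f'pics/{n}0.png')[y0:y1,x0:x1];cv2.imwrite(o,cv2.resize(im,None,fx=k,fy=k,interpolation=cv2.INTER_CUBIC))
crop('wrist',80,0,380,260,2.6,'pics/w_dock.png')
crop('wrist',140,270,300,450,3,'pics/w_board.png')
crop('scene',200,180,420,340,3.6,'pics/s_dock.png')
crop('side',200,200,420,360,3.6,'pics/d_dock.png')
E
```

```text
[[-0.001 -0.     1.     0.625]
 [-0.     1.     0.    -0.   ]
 [-1.    -0.    -0.001  0.302]
 [ 0.     0.     0.     1.   ]]
```

View pics/w_dock.png

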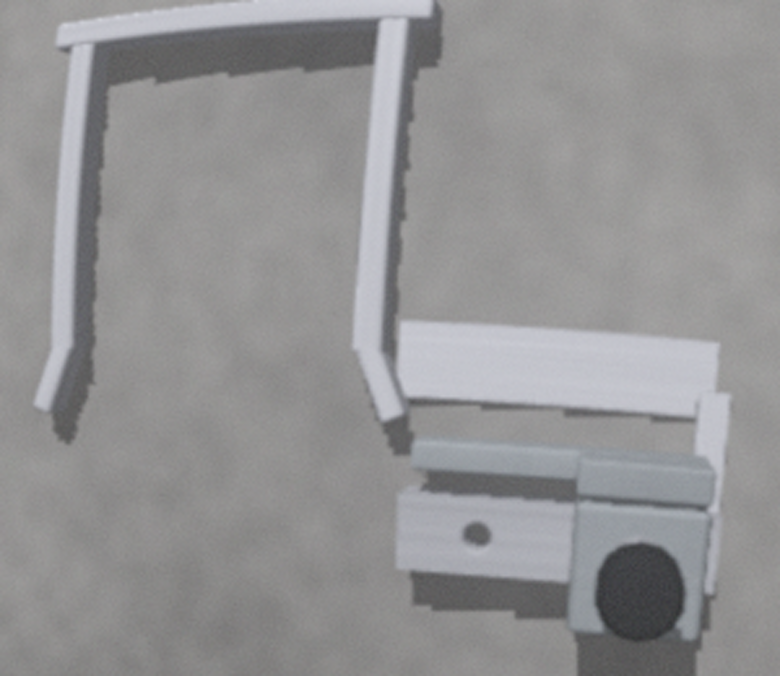

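View pics/w_board.png

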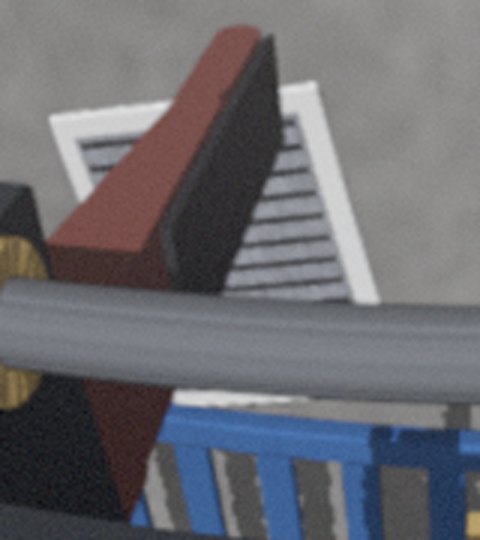

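View pics/s_dock.png

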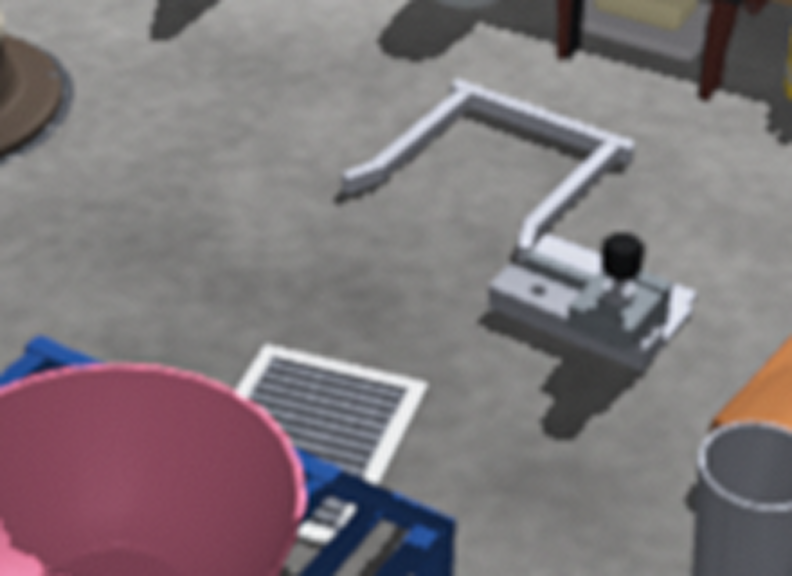

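View pics/d_dock.png

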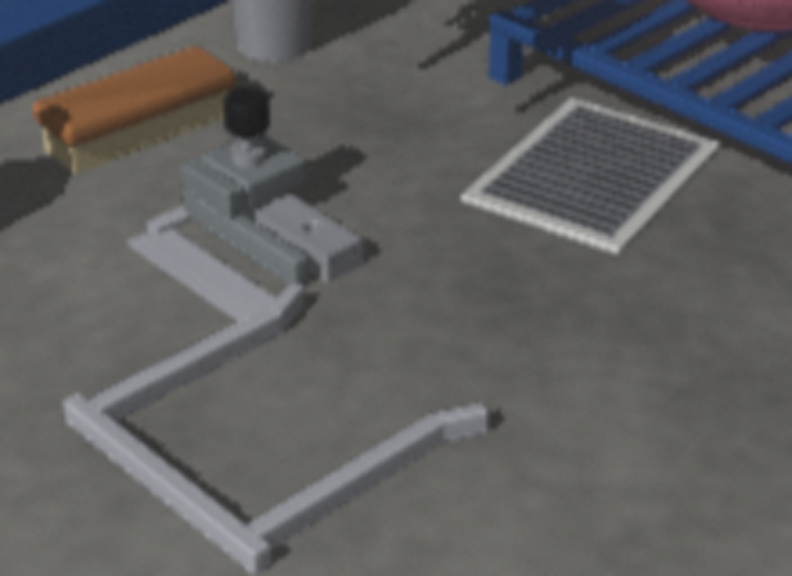

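```bash
cat > fit.py <<'E'
from h import *
from scipy.optimize import least_squares
T=np.load('T0.npy')
W=lambda x,y:(80+x/2.6,y/2.6)
D=lambda x,y:(200+x/3.6,200+y/3.6)
S=lambda x,y:(200+x/3.6,180+y/3.6)
obs=[('wrist',(-53,-64,16),W(354,348)),('wrist',(-53,64,16),W(73,348)),('wrist',(81,-64,16),W(379,18)),('wrist',(81,64,16),W(95,45)),
('wrist',(-78,-75,16),W(384,420)),('wrist',(-78,75,16),W(51,410)),('wrist',(-122,-118,20),W(477,534)),
('side',(-122,-118,20),D(312,226)),('scene',(-122,-118,20),S(539,289)),
('side',(-122,-182,78),D(247,111)),('scene',(-122,-182,78),S(622,256)),('wrist',(-122,-182,90),W(640,590)),
]
def M(p): 
    c,s=np.cos(p[2]),np.sin(p[2]);return np.array([[c,-s,0],[s,c,0],[0,0,1]]),np.array([p[0],p[1],0])
def res(p):
    A,t=M(p);out=[]
    for cam,q,px in obs:
        out.append((proj(cam,A@(np.array(q)/1000)+t,T)[0]-px))
    return np.array(out)
if __name__=='__main__':
    f=least_squares(lambda p:res(p).ravel(),[.5,.1,1.6],loss='soft_l1')
    print(f.x,np.degrees(f.x[2]));print(res(f.x).round(1));np.save('dock.npy',f.x)
    A,t=M(f.x)
    for n,q in dict(hole=(-122,-118,20),knob=(-122,-182,78),mouth=(-78,0,0)).items(): print(n,(A@(np.array(q)/1000)+t).round(4))
    # board corners
    print('side',onz('side',[D(462,198),D(617,250),D(718,145)],.006).round(4))
    print('scene',onz('scene',[S(267,346),S(428,384)],.006).round(4))
    B=lambda x,y:(140+x/3,270+y/3)
    print('wrist',onz('wrist',[B(51,116),B(317,82),B(378,300)],.006,T).round(4))
E
python3 fit.py
```

```text
[0.45914539 0.13292483 1.48824579] 85.27020262096056
[[-0.8  1.1]
 [-0.5  0.5]
 [-0.1 -0.3]
 [-0.9 -1.4]
 [-3.  -1.6]
 [ 0.2 -0.9]
 [ 0.2  0.6]
 [-2.2 -0.2]
 [-0.3  0.5]
 [-2.6 -0.2]
 [ 0.6  0.4]
 [ 2.   3.5]]
hole [0.5667 0.0016 0.02  ]
knob [ 0.6305 -0.0037  0.078 ]
mouth [0.4527 0.0552 0.    ]
side [[ 0.5272 -0.1086  0.006 ]
 [ 0.4133 -0.1289  0.006 ]
 [ 0.4391 -0.2838  0.006 ]]
scene [[ 0.4216 -0.1312  0.006 ]
 [ 0.538  -0.111   0.006 ]]
wrist [[ 0.4215 -0.1284  0.006 ]
 [ 0.5378 -0.1083  0.006 ]
 [ 0.5544 -0.2129  0.006 ]]
```

```bash
python3 - <<'E'
from h import *
T=np.load('T0.npy')
print('basin rim scene z.142',onz('scene',[(168,325),(285,325),(228,283),(250,288)],.142).round(3))
print('basin side',onz('side',[(374,170),(456,172),(415,155),(415,195)],.142).round(3))
print('rack front edge scene',onz('scene',[(212,277),(325,327)],.052).round(3))
print('rack side',onz('side',[(338,208),(436,250)],.052).round(3))
print('rack wrist',onz('wrist',[(197,410),(328,406)],.052,T).round(3))
E
sed -i "s/^('side',.*(-122,-118,20),S/('scene',(-122,-118,20),S/; s/^('side',(-122,-182,78),D(247,111)),//" fit.py; sed -n 7,14p fit.py; python3 fit.py
```

```text
basin rim scene z.142 [[ 0.414 -0.48   0.142]
 [ 0.603 -0.373  0.142]
 [ 0.44  -0.329  0.142]
 [ 0.488 -0.32   0.142]]
basin side [[ 0.571 -0.339  0.142]
 [ 0.407 -0.476  0.142]
 [ 0.549 -0.503  0.142]
 [ 0.412 -0.286  0.142]]
rack front edge scene [[ 0.326 -0.251  0.052]
 [ 0.633 -0.263  0.052]]
rack side [[ 0.611 -0.245  0.052]
 [ 0.313 -0.237  0.052]]
rack wrist [[ 0.468 -0.25   0.052]
 [ 0.633 -0.232  0.052]]
obs=[('wrist',(-53,-64,16),W(354,348)),('wrist',(-53,64,16),W(73,348)),('wrist',(81,-64,16),W(379,18)),('wrist',(81,64,16),W(95,45)),
('wrist',(-78,-75,16),W(384,420)),('wrist',(-78,75,16),W(51,410)),('wrist',(-122,-118,20),W(477,534)),
('scene',(-122,-118,20),S(539,289)),
('scene',(-122,-182,78),S(622,256)),('wrist',(-122,-182,90),W(640,590)),
]
def M(p): 
    c,s=np.cos(p[2]),np.sin(p[2]);return np.array([[c,-s,0],[s,c,0],[0,0,1]]),np.array([p[0],p[1],0])
def res(p):
[0.45921163 0.1330066  1.49084089] 85.4188908394279
[[-0.6  0.9]
 [-0.3  0.6]
 [-0.2 -0.5]
 [-1.  -1.3]
 [-2.7 -1.9]
 [ 0.4 -0.8]
 [ 0.6  0.2]
 [-0.1  0.5]
 [ 0.8  0.3]
 [ 2.5  2.9]]
hole [0.5671 0.002  0.02  ]
knob [ 0.6309 -0.0031  0.078 ]
mouth [0.453  0.0553 0.    ]
side [[ 0.5272 -0.1086  0.006 ]
 [ 0.4133 -0.1289  0.006 ]
 [ 0.4391 -0.2838  0.006 ]]
scene [[ 0.4216 -0.1312  0.006 ]
 [ 0.538  -0.111   0.006 ]]
wrist [[ 0.4215 -0.1284  0.006 ]
 [ 0.5378 -0.1083  0.006 ]
 [ 0.5544 -0.2129  0.006 ]]
```

>>> send_rows([
  [[0.02,-0.02,-0.02],[-0.02,0,0]],
  [[0.05,-0.048,-0.042],[-0.05,0,0]],
  [[0.08,-0.075,-0.065],[-0.08,0,0]],
  [[0.11,-0.102,-0.088],[-0.11,0,0]],
  [[0.14,-0.13,-0.11],[-0.14,0,0]],
  [[0.165,-0.152,-0.128],[-0.155,0,0]],
  [[0.18,-0.164,-0.138],[-0.162,0,0]],
  [[0.18,-0.164,-0.138],[-0.162,0,0]],
], gripper=0.32)

```text
time_s: 1.15
eef_pos: [0.4856, -0.1648, 0.1216]
tool_rot: [163.9, 89.8, 173.1]
contact_force: [-0.3, -0.5, 0.5]
grip_width: 0.0596
```

```bash
python3 - <<'E'
from h import *
s=r.get_state();T=toolT(s);np.save('T1.npy',T);print(T.round(4),s['grip_width'],s['contact_force'],s['time_s'])
cv2.imwrite('pics/w1.png',grab_frame('wrist'));cv2.imwrite('pics/s1.png',grab_frame('scene'))
E
```

```text
[[-2.900e-03 -1.591e-01  9.873e-01  4.856e-01]
 [ 3.000e-04  9.873e-01  1.591e-01 -1.648e-01]
 [-1.000e+00  8.000e-04 -2.800e-03  1.216e-01]
 [ 0.000e+00  0.000e+00  0.000e+00  1.000e+00]] 0.059647639096592146 [-0.3179735  -0.47081049  0.48435553] 1.15
```

View pics/w1.png

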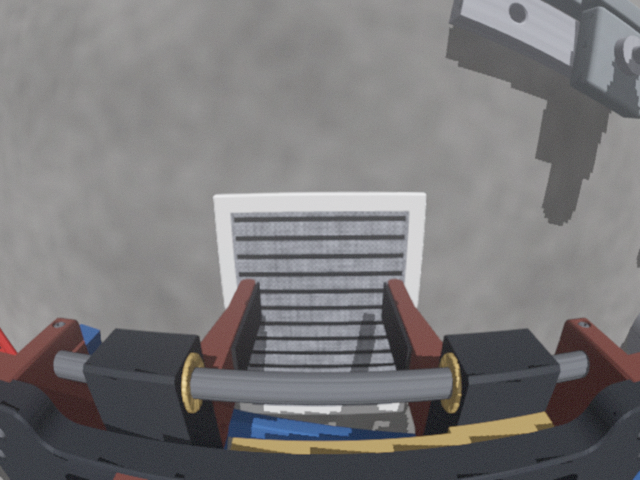

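View pics/s1.png

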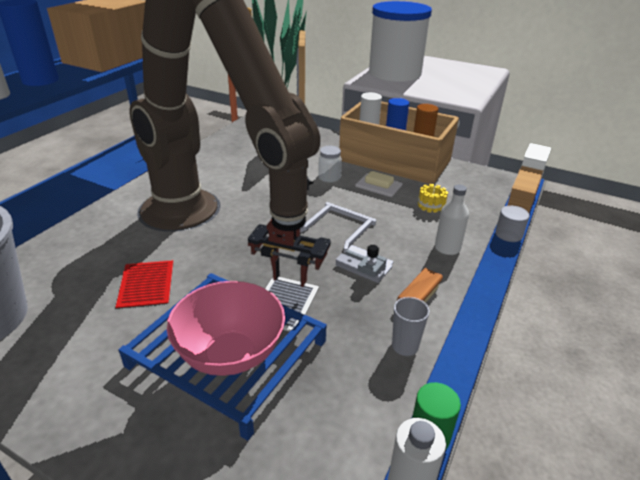

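The fingers straddle the white/grey board squarely; leading corners at wrist (215,196) and (426,193), and the shut hole at (518,13).

```bash
python3 - <<'E'
from h import *
T=np.load('T1.npy')
P=onz('wrist',[(215,196),(426,193)],.006,T);print(P.round(4),np.linalg.norm(P[1]-P[0]))
v=P[1]-P[0];h=np.degrees(np.arctan2(v[1],v[0]))+90;print('heading',h)
c=P.mean(0)[:2]-.08*np.array([np.cos(np.radians(h)),np.sin(np.radians(h))]);print('centre',c)
print('hole',onz('wrist',[(518,13)],.02,T).round(4))
d=np.load('dock.npy');print('press point in board',np.array([[np.cos(np.radians(h)),np.sin(np.radians(h))],[-np.sin(np.radians(h)),np.cos(np.radians(h))]])@(T[:2,3]-c))
E
```

```text
[[ 0.4201 -0.13    0.006 ]
 [ 0.5352 -0.1098  0.006 ]] 0.11688990306232307
heading 99.96779496352183
centre [ 0.49152449 -0.19868228]
hole [[0.5655 0.0011 0.02  ]]
press point in board [ 3.43888468e-02 -1.03193448e-05]
```

>>> send_rows([
  [[0.012,0,0],[0,0,0]],
  [[0.024,0,0],[0,0,0]],
  [[0.03,0,0],[0,0,0]],
  [[0.033,0,0],[0,0,0]],
  [[0.035,0,0],[0,0,0]],
  [[0.036,0,0],[0,0,0]],
  [[0.0365,0,0],[0,0,0]],
  [[0.0365,0,0],[0,0,0]],
])

```text
time_s: 2.25
eef_pos: [0.4871, -0.1641, 0.0865]
tool_rot: [-22.8, 90.0, -13.5]
contact_force: [-1.4, 0.4, 3.6]
grip_width: 0.0597
```

>>> send_rows([
  [[0.0005,0,0],[0,0,0]],
  [[0.001,0,0],[0,0,0]],
  [[0.0015,0,0],[0,0,0]],
  [[0.002,0,0],[0,0,0]],
  [[0.002,0,0],[0,0,0]],
  [[0.002,0,0],[0,0,0]],
  [[0.002,0,0],[0,0,0]],
  [[0.002,0,0],[0,0,0]],
])

```text
time_s: 3.25
eef_pos: [0.4871, -0.1641, 0.0863]
tool_rot: [-26.8, 90.0, -17.5]
contact_force: [-7.6, 1.5, 27.3]
grip_width: 0.0596
```

>>> send_rows([
  [[-0.001,0.002,0],[0.0,0,0]],
  [[-0.001,0.008,-0.0005],[0.01,0,0]],
  [[-0.001,0.02,-0.0015],[0.03,0,0]],
  [[-0.001,0.034,-0.0025],[0.05,0,0]],
  [[-0.001,0.048,-0.0035],[0.07,0,0]],
  [[-0.001,0.06,-0.0045],[0.09,0,0]],
  [[-0.001,0.067,-0.005],[0.1,0,0]],
  [[-0.001,0.07,-0.005],[0.1,0,0]],
])

```text
time_s: 4.25
eef_pos: [0.4722, -0.0962, 0.0864]
tool_rot: [-21.0, 89.8, -17.4]
contact_force: [0.8, -2.4, 9.3]
grip_width: 0.0597
```

```bash
python3 - <<'E'
from h import *
s=r.get_state();T=toolT(s);np.save('T2.npy',T);print(T.round(4),s['contact_force'],s['torque'])
cv2.imwrite('pics/w2.png',grab_frame('wrist'))
E
```

```text
[[ 0.0036 -0.0619  0.9981  0.4722]
 [-0.0011  0.9981  0.0619 -0.0962]
 [-1.     -0.0014  0.0036  0.0864]
 [ 0.      0.      0.      1.    ]] [ 0.82607779 -2.37047172  9.3026711 ] [-0.69493344  0.10393274  0.01297338]
```

View pics/w2.png

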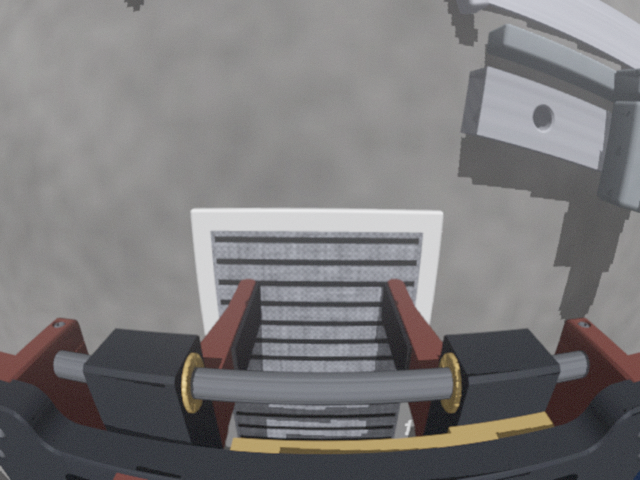

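```bash
cat > bd.py <<'E'
from h import *
import sys
def board(cam,pl,pr,T):
    P=onz(cam,[pl,pr],.006,T);v=P[1]-P[0];h=np.arctan2(v[1],v[0])+np.pi/2
    u=np.array([np.cos(h),np.sin(h)]);c=P.mean(0)[:2]-.08*u
    th=np.arctan2(T[1,1],T[0,1]);d=np.load('dock.npy');R2=lambda a:np.array([[np.cos(a),np.sin(a)],[-np.sin(a),np.cos(a)]])
    print('len',np.linalg.norm(v),'board',c,np.degrees(h),'tool head',np.degrees(th),'press in board',R2(h)@(T[:2,3]-c),'in dock',R2(d[2])@(c-d[:2]),np.degrees(h-d[2]))
    return c,h
if __name__=='__main__':
    a=list(map(float,sys.argv[2:6]));board('wrist',a[:2],a[2:],np.load(sys.argv[1]))
E
python3 bd.py T2.npy 191 210 442 212; python3 -c "
from h import *
print(onz('wrist',[(543,117)],.02,np.load('T2.npy')))"
```

```text
len 0.11676277388756832 board [ 0.47183852 -0.13181375] 92.95350076797826 tool head 93.54994070071449 press in board [ 0.03552198 -0.00222444] in dock [-0.26296581 -0.03373783] 7.534609928550353
[[0.56517062 0.00160549 0.02      ]]
```

>>> send_rows([
  [[0.0004,0.002,0],[0.0,0,0]],
  [[0.0004,0.01,-0.0015],[0.012,0,0]],
  [[0.0004,0.025,-0.004],[0.035,0,0]],
  [[0.0004,0.043,-0.0075],[0.06,0,0]],
  [[0.0004,0.062,-0.011],[0.087,0,0]],
  [[0.0004,0.08,-0.014],[0.112,0,0]],
  [[0.0004,0.091,-0.016],[0.127,0,0]],
  [[0.0004,0.096,-0.0165],[0.131,0,0]],
])

```text
time_s: 5.3
eef_pos: [0.4503, -0.0012, 0.0863]
tool_rot: [-2.6, 89.7, -6.6]
contact_force: [1.8, -4.1, 16.8]
grip_width: 0.0597
```

```bash
python3 - <<'E'
from h import *
s=r.get_state();T=toolT(s);np.save('T3.npy',T);print(T.round(4),s['contact_force'],s['torque'])
cv2.imwrite('pics/w3.png',grab_frame('wrist'));cv2.imwrite('pics/d3.png',grab_frame('side'))
E
```

```text
[[ 4.700e-03  6.910e-02  9.976e-01  4.503e-01]
 [-5.000e-04  9.976e-01 -6.910e-02 -1.200e-03]
 [-1.000e+00 -2.000e-04  4.700e-03  8.630e-02]
 [ 0.000e+00  0.000e+00  0.000e+00  1.000e+00]] [ 1.75949345 -4.10646706 16.84513598] [-1.11476703  0.27512455  0.02885035]
```

View pics/w3.png

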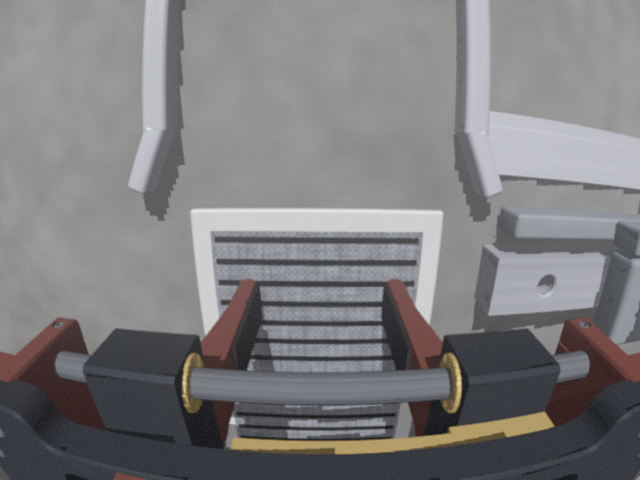

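View pics/d3.png

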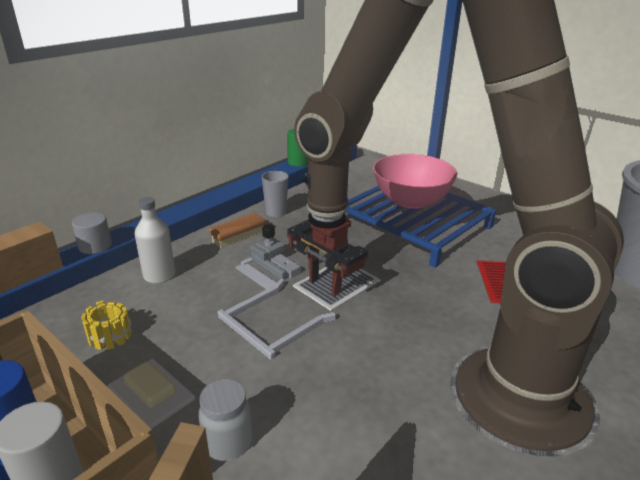

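```bash
python3 bd.py T3.npy 191 211 442 212; python3 - <<'E'
from h import *
T=np.load('T3.npy')
P=onz('wrist',[(167,130),(460,133)],.016,T);print(P,np.linalg.norm(P[1]-P[0]))
v=P[1]-P[0];h=np.arctan2(v[1],v[0])+np.pi/2;u=np.array([np.cos(h),np.sin(h)]);print(np.degrees(h),'dock',P.mean(0)[:2]+.053*np.array([np.cos(1.4908),np.sin(1.4908)]))
Q=onz('wrist',[(167,130),(180,0),(460,133),(459,0)],.016,T)
for a in (0,2): w=Q[a+1]-Q[a];print(np.degrees(np.arctan2(w[1],w[0])))
hh=onz('wrist',[(547,285)],.02,T);print('hole',hh)
E
```

```text
len 0.11679197736670052 board [ 0.4456956  -0.03657876] 85.6591643847222 tool head 86.03675403813752 press in board [ 0.03563221 -0.001909  ] in dock [-1.70123110e-01 -7.19780209e-05] 0.24027354529430248
[[0.39109147 0.08609748 0.016     ]
 [0.5151023  0.07561371 0.016     ]] 0.12445318410390686
85.16775215720654 dock [0.45733217 0.1336861 ]
80.1852999395038
86.29053033680314
hole [[0.56562641 0.00147695 0.02      ]]
```

>>> send_rows([
  [[0,0.002,0],[0.0,0,0]],
  [[0,0.01,-0.001],[0.002,0,0]],
  [[0,0.025,-0.001],[0.005,0,0]],
  [[0,0.043,-0.001],[0.005,0,0]],
  [[0,0.062,-0.001],[0.005,0,0]],
  [[0,0.08,-0.0005],[0.005,0,0]],
  [[0,0.095,-0.0005],[0.005,0,0]],
  [[0,0.1,-0.0005],[0.005,0,0]],
])

```text
time_s: 6.4
eef_pos: [0.4564, 0.099, 0.0863]
tool_rot: [7.1, 89.8, 2.9]
contact_force: [0.6, -6.5, 19.7]
grip_width: 0.0597
```

```bash
python3 - <<'E'
from h import *
s=r.get_state();T=toolT(s);np.save('T4.npy',T);print(T.round(4),s['contact_force'],s['torque'])
cv2.imwrite('pics/w4.png',grab_frame('wrist'))
E
```

```text
[[ 3.400e-03  7.380e-02  9.973e-01  4.564e-01]
 [ 2.000e-04  9.973e-01 -7.380e-02  9.900e-02]
 [-1.000e+00  4.000e-04  3.400e-03  8.630e-02]
 [ 0.000e+00  0.000e+00  0.000e+00  1.000e+00]] [ 0.62909829 -6.49591607 19.71919177] [-1.26150697  0.48085483  0.04033718]
```

View pics/w4.png

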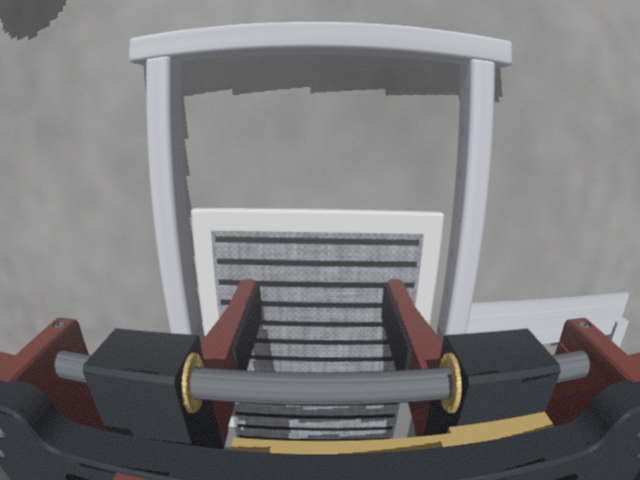

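>>> send_rows([
  [[-0.0003,0.003,0],[0.0,0,0]],
  [[-0.0003,0.012,0],[0,0,0]],
  [[-0.0003,0.027,0],[0,0,0]],
  [[-0.0003,0.042,0.0],[0,0,0]],
  [[-0.0003,0.055,0],[0,0,0]],
  [[-0.0003,0.063,0],[0,0,0]],
  [[-0.0003,0.067,0],[0,0,0]],
  [[-0.0003,0.069,0],[0,0,0]],
])

```text
time_s: 7.45
eef_pos: [0.4611, 0.1673, 0.0863]
tool_rot: [6.0, 89.9, 1.8]
contact_force: [-0.2, -4.9, 14.4]
grip_width: 0.0598
```

```bash
python3 - <<'E'
from h import *
s=r.get_state();T=toolT(s);np.save('T5.npy',T);print(T.round(4),s['contact_force'],s['torque'])
cv2.imwrite('pics/w5.png',grab_frame('wrist'))
E
```

```text
[[ 2.400e-03  7.460e-02  9.972e-01  4.611e-01]
 [ 1.000e-04  9.972e-01 -7.460e-02  1.673e-01]
 [-1.000e+00  3.000e-04  2.400e-03  8.630e-02]
 [ 0.000e+00  0.000e+00  0.000e+00  1.000e+00]] [-0.1813491  -4.89676721 14.35610251] [-0.99305541  0.40021565  0.06229229]
```

View pics/w5.png

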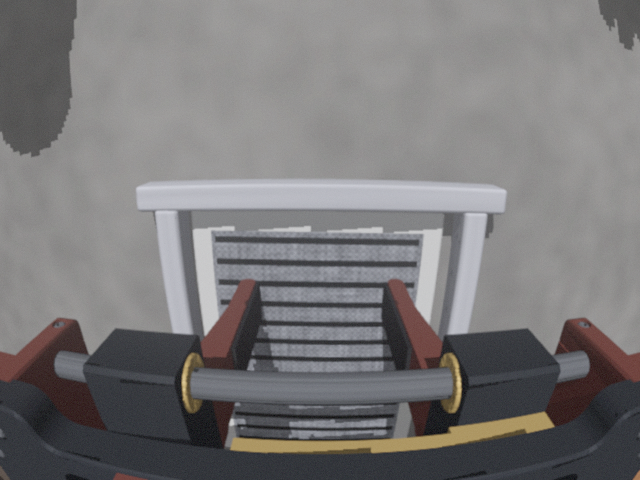

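>>> send_rows([
  [[0,0.001,0],[0.0,0,0]],
  [[0,0.002,0],[0,0,0]],
  [[0,0.003,0],[0,0,0]],
  [[0,0.004,0.0],[0,0,0]],
  [[0,0.005,0],[0,0,0]],
  [[0,0.005,0],[0,0,0]],
  [[0,0.005,0],[0,0,0]],
  [[0,0.005,0],[0,0,0]],
])

```text
time_s: 8.5
eef_pos: [0.4613, 0.1694, 0.0863]
tool_rot: [-62.5, 89.8, -66.9]
contact_force: [0.3, -12.1, 18.8]
grip_width: 0.0596
```

```bash
python3 - <<'E'
from h import *
s=r.get_state();T=toolT(s);np.save('T6.npy',T);print(T.round(4),s['contact_force'],s['torque'])
cv2.imwrite('pics/w6.png',grab_frame('wrist'))
im=cv2.imread('pics/w6.png')[150:300,120:520];cv2.imwrite('pics/w6c.png',cv2.resize(im,None,fx=2,fy=2))
E
```

```text
[[ 0.0013  0.0762  0.9971  0.4613]
 [-0.0031  0.9971 -0.0762  0.1694]
 [-1.     -0.003   0.0015  0.0863]
 [ 0.      0.      0.      1.    ]] [  0.28124634 -12.13705825  18.84315537] [-2.91876961  0.26303859  0.36728617]
```

View pics/w6c.png

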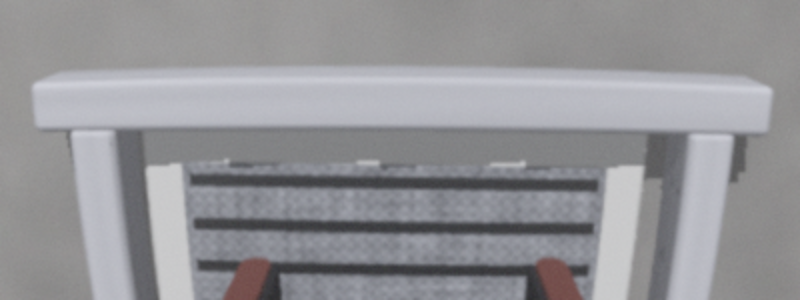

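>>> send_rows([
  [[-0.003,0,0],[0.0,0,0]],
  [[-0.025,0,0],[0,0,0]],
  [[-0.06,0,0],[0,0,0]],
  [[-0.1,-0.03,0.03],[0,0,0]],
  [[-0.14,-0.07,0.07],[0,0,0]],
  [[-0.175,-0.11,0.115],[0,0,0]],
  [[-0.2,-0.145,0.15],[0,0,0]],
  [[-0.215,-0.165,0.172],[0,0,0]],
])

```text
time_s: 9.55
eef_pos: [0.6211, -0.0069, 0.3017]
tool_rot: [-3.5, 89.9, -7.9]
contact_force: [-0.0, 0.2, 0.5]
grip_width: 0.0595
```

>>> send_rows([
  [[0,0,0],[0,0,0]],
  [[0,0,0],[0,0,0]],
  [[0,0,0],[0,0,0]],
  [[0,0,0],[0,0,0]],
  [[0,0,0],[0,0,0]],
  [[0,0,0],[0,0,0]],
  [[0,0,0],[0,0,0]],
  [[0,0,0],[0,0,0]],
], gripper=0.1)

```text
time_s: 10.55
eef_pos: [0.6196, -0.0046, 0.3001]
tool_rot: [15.8, 90.0, 11.6]
contact_force: [0.2, 0.5, 0.8]
grip_width: 0.079
```

```bash
python3 - <<'E'
from h import *
s=r.get_state();T=toolT(s);np.save('T7.npy',T);print(T.round(4),s['contact_force'],s['torque'])
cv2.imwrite('pics/w7.png',grab_frame('wrist'))
cv2.imwrite('pics/s7.png',grab_frame('scene'))
im=cv2.imread('pics/w7.png')[0:300,60:460];cv2.imwrite('pics/w7c.png',cv2.resize(im,None,fx=2,fy=2))
E
```

```text
[[ 1.000e-04  7.400e-02  9.973e-01  6.196e-01]
 [ 0.000e+00  9.973e-01 -7.400e-02 -4.600e-03]
 [-1.000e+00  0.000e+00  1.000e-04  3.001e-01]
 [ 0.000e+00  0.000e+00  0.000e+00  1.000e+00]] [0.16846094 0.51431672 0.7892998 ] [-0.00034107 -0.01576066 -0.02876781]
```

View pics/w7c.png

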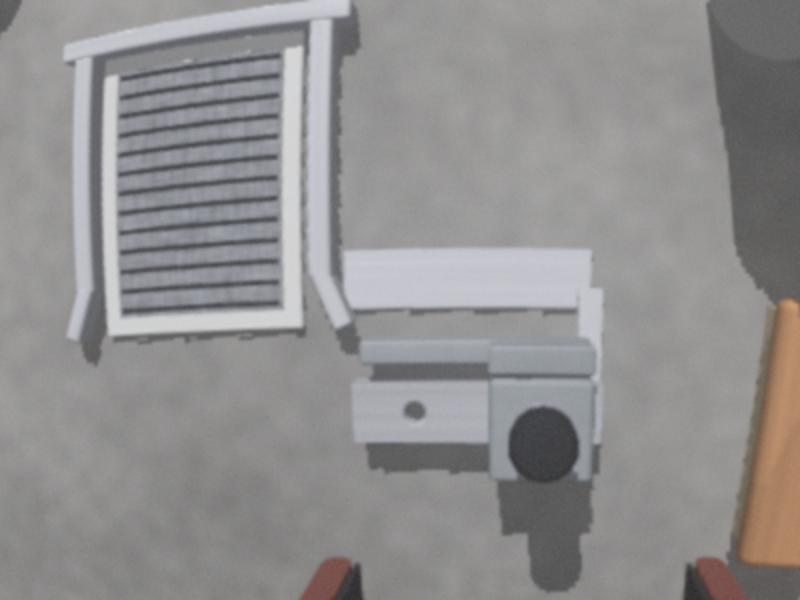

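View pics/s7.png

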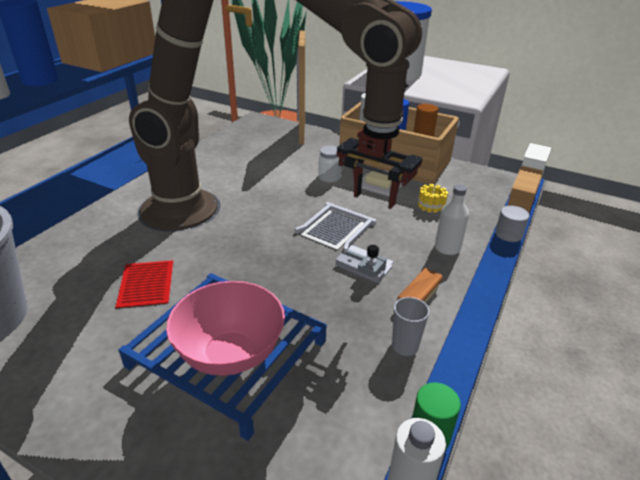

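```bash
python3 - <<'E'
from h import *
T=np.load('T7.npy');d=np.load('dock.npy')
C=lambda x,y:(60+x/2,y/2)
R2=lambda a:np.array([[np.cos(a),np.sin(a)],[-np.sin(a),np.cos(a)]])
def f(n,p,z):
    P=onz('wrist',[p],z,T)[0];print(n,P.round(4),(R2(d[2])@(P[:2]-d[:2])*1000).round(1))
f('trailL',C(108,336),.006);f('trailR',C(302,328),.006)
f('blade front top',C(362,340),.023);f('hole',C(415,410),.02)
f('bendL',C(93,290),.016);f('bendR',C(309,273),.016);f('stopL',C(93,58),.016);f('stopR',C(309,20),.016)
f('knobtop',C(544,441),.09)
im=cv2.imread('pics/w7.png')
m=models.trace('wrist','knob');print([(x['score'],x['at']) for x in m])
if m:
    for x in m: print(x['pixels'].sum())
dark=(im[180:260,300:370].max(2)<70);ys,xs=np.nonzero(dark);print('dark',xs.mean()+300,ys.mean()+180,xs.min()+300,xs.max()+300,ys.min()+180,ys.max()+180,dark.sum())
print(proj('wrist',[[.63,-.0035,.09],[.63,-.0035,.066]],T))
E
```

```text
trailL [0.3909 0.0592 0.006 ] [-79.   62.2]
trailR [0.5091 0.0483 0.006 ] [-80.4 -56.5]
blade front top [0.5444 0.0404 0.023 ] [-85.5 -92.3]
hole [0.5665 0.0024 0.02  ] [-121.6 -117.4]
bendL [0.3914 0.0864 0.016 ] [-51.9  63.9]
bendR [0.5192 0.0765 0.016 ] [-51.6 -64.3]
stopL [0.403 0.217 0.016] [79.2 62.7]
stopR [0.5293 0.2079 0.016 ] [ 80.3 -63.9]
knobtop [6.29e-01 1.00e-04 9.00e-02] [-119.  -179.9]
[(0.87, [331.1, 222.4])]
1041
dark 331.9810344827586 225.9603448275862 315 348 205 240 580
[[333.45468689 224.61955694]
 [332.56005443 217.31635711]]
```

>>> send_rows([
  [[0.01,0.002,0.009],[0,0,0]],
  [[0.035,0.002,0.009],[0,0,0]],
  [[0.065,0.002,0.009],[0,0,0]],
  [[0.095,0.002,0.009],[0,0,0]],
  [[0.12,0.002,0.009],[0,0,0]],
  [[0.14,0.002,0.009],[0,0,0]],
  [[0.154,0.002,0.009],[0,0,0]],
  [[0.159,0.002,0.009],[0,0,0]],
])

```text
time_s: 11.7
eef_pos: [0.6285, -0.0033, 0.1399]
tool_rot: [-169.3, 89.9, -173.5]
contact_force: [-0.6, -0.3, 0.5]
grip_width: 0.0791
```

```bash
python3 - <<'E'
from h import *
s=r.get_state();T=toolT(s);np.save('T8.npy',T);print(T.round(4),s['contact_force'],s['torque'])
cv2.imwrite('pics/w8.png',grab_frame('wrist'));im=grab_frame('side')
cv2.imwrite('pics/d8c.png',cv2.resize(im[120:320,180:400],None,fx=3,fy=3))
E
```

```text
[[-1.300e-03  7.400e-02  9.973e-01  6.285e-01]
 [-2.000e-04  9.973e-01 -7.400e-02 -3.300e-03]
 [-1.000e+00 -2.000e-04 -1.300e-03  1.399e-01]
 [ 0.000e+00  0.000e+00  0.000e+00  1.000e+00]] [-0.60264755 -0.30009747  0.49630219] [ 0.02537948  0.0516638  -0.02405772]
```

View pics/w8.png

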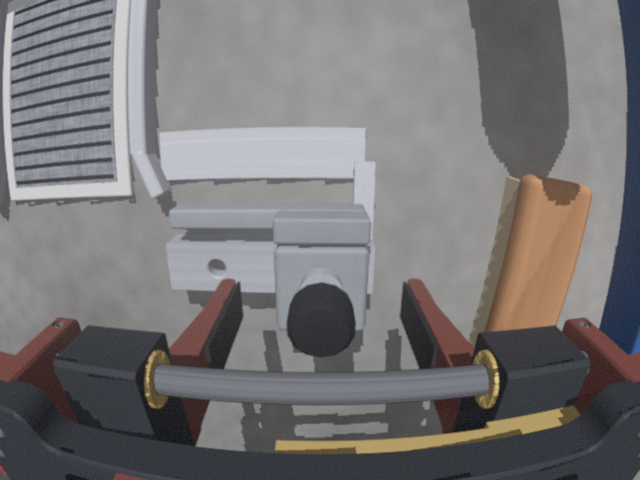

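View pics/d8c.png

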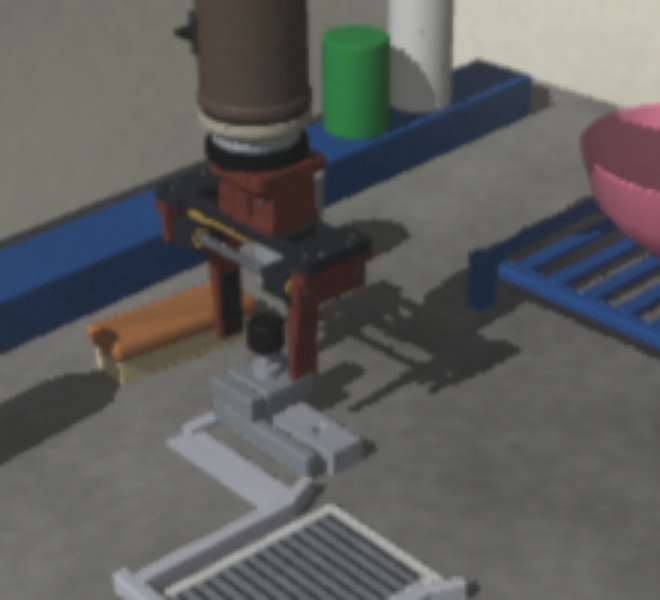

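```bash
python3 - <<'E'
from h import *
T=np.load('T8.npy')
for y in(-.008,-.0033,.002):
    a=np.linspace(0,2*np.pi,40);P=np.c_[.6285+.015*np.cos(a),y+.015*np.sin(a),0*a+.09];q=proj('wrist',P,T);print(y,q.min(0),q.max(0))
im=cv2.imread('pics/w8.png');d=(im[270:370,280:365].max(2)<60);d=cv2.morphologyEx(d.astype('uint8'),cv2.MORPH_OPEN,np.ones((5,5)));ys,xs=np.nonzero(d);print(xs.min()+280,xs.max()+280,ys.min()+270,ys.max()+270)
E
```

```text
-0.008 [286.04922324 311.18792498] [357.40815077 369.98217299]
-0.0033 [284.71874158 300.87211735] [357.07178706 361.59276015]
0.002 [283.19404688 288.87504496] [356.66181974 351.78231016]
288 354 299 356
```

>>> send_rows([
  [[0,0,0],[0,0,0]],
  [[0,0,0],[0,0,0]],
  [[0,0,0],[0,0,0]],
  [[0,0,0],[0,0,0]],
  [[0,0,0],[0,0,0]],
  [[0,0,0],[0,0,0]],
  [[0,0,0],[0,0,0]],
  [[0,0,0],[0,0,0]],
], gripper=1.0, force=25)

```text
time_s: 12.8
eef_pos: [0.6287, -0.0032, 0.1411]
tool_rot: [35.1, 90.0, 30.8]
contact_force: [-0.6, -0.9, 0.8]
grip_width: 0.0296
```

>>> send_rows([
  [[-0.002,0,0],[0,0,0]],
  [[-0.005,0,0],[0,0,0]],
  [[-0.008,0,0],[0,0,0]],
  [[-0.011,0,0],[0,0,0]],
  [[-0.0125,0,0],[0,0,0]],
  [[-0.0125,0,0],[0,0,0]],
  [[-0.0125,0,0],[0,0,0]],
  [[-0.0125,0,0],[0,0,0]],
])

```text
time_s: 13.8
eef_pos: [0.6285, -0.0032, 0.1534]
tool_rot: [-174.6, 90.0, -178.9]
contact_force: [-0.4, 0.2, -6.0]
grip_width: 0.0292
```

```bash
python3 - <<'E'
from h import *
s=r.get_state();T=toolT(s);np.save('T9.npy',T);print(T.round(4),s['contact_force'],s['torque'])
im=grab_frame('side')
cv2.imwrite('pics/d9c.png',cv2.resize(im[150:290,200:360],None,fx=4,fy=4))
E
```

```text
[[-6.000e-04  7.380e-02  9.973e-01  6.285e-01]
 [-0.000e+00  9.973e-01 -7.380e-02 -3.200e-03]
 [-1.000e+00 -1.000e-04 -6.000e-04  1.534e-01]
 [ 0.000e+00  0.000e+00  0.000e+00  1.000e+00]] [-0.38082281  0.24291007 -6.00696786] [0.08382534 0.10678847 0.0431756 ]
```

View pics/d9c.png

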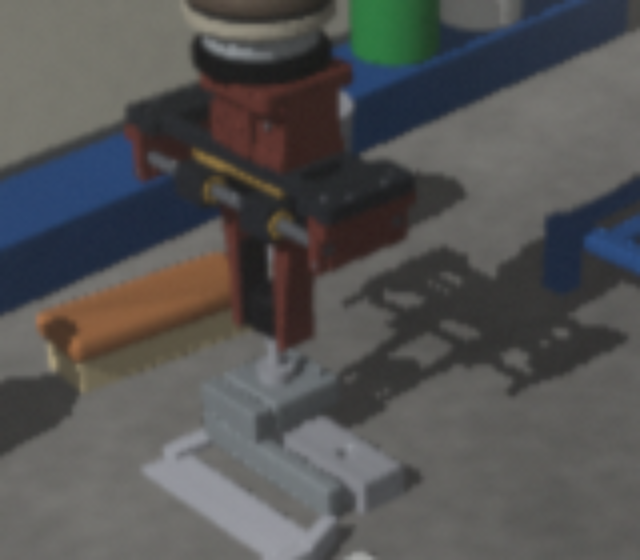

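>>> send_rows([
  [[0,0,-0.003],[0,0,0]],
  [[0,0,-0.01],[0,0,0]],
  [[0,0,-0.02],[0,0,0]],
  [[0,0,-0.031],[0,0,0]],
  [[0,0.0002,-0.042],[0,0,0]],
  [[0,0.0003,-0.052],[0,0,0]],
  [[0,0.0004,-0.06],[0,0,0]],
  [[0,0.0004,-0.064],[0,0,0]],
])

```text
time_s: 14.85
eef_pos: [0.5644, 0.002, 0.1536]
tool_rot: [131.8, 90.0, 127.6]
contact_force: [1.0, 1.0, -7.2]
grip_width: 0.0292
```

```bash
python3 - <<'E'
from h import *
s=r.get_state();T=toolT(s);T0=np.load('T9.npy');np.save('T10.npy',T);print(T[:3,3],s['contact_force'],s['torque'],s['grip_width'])
d=np.load('dock.npy')[2];dv=(T[:3,3]-T0[:3,3])[:2];print('along dock y',dv@[-np.sin(d),np.cos(d)],'x',dv@[np.cos(d),np.sin(d)])
cv2.imwrite('pics/w10.png',grab_frame('wrist'));im=grab_frame('side')
cv2.imwrite('pics/d10c.png',cv2.resize(im[150:330,200:400],None,fx=3.5,fy=3.3))
E
```

```text
[0.56435274 0.00199305 0.15363206] [ 0.96228929  0.98943189 -7.19991025] [ 0.30031058 -0.31518668 -0.02262413] 0.029194414906456207
along dock y 0.06431333751882556 x 9.846990286259654e-05
```

View pics/d10c.png

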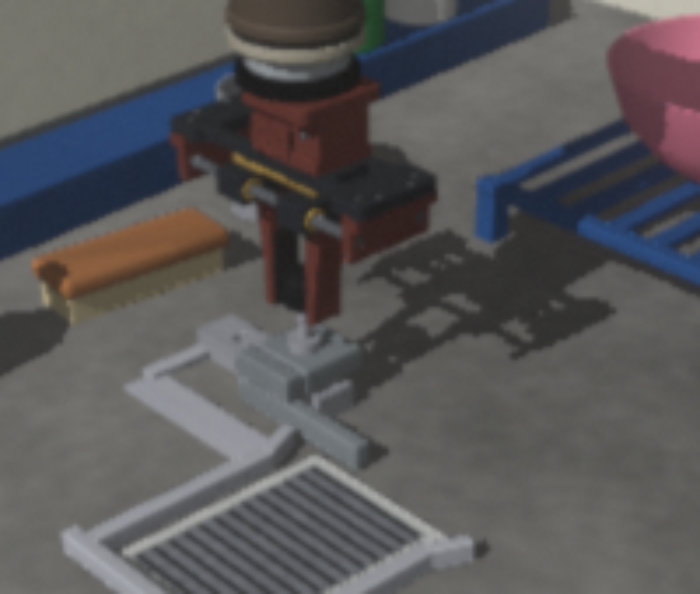

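View pics/w10.png

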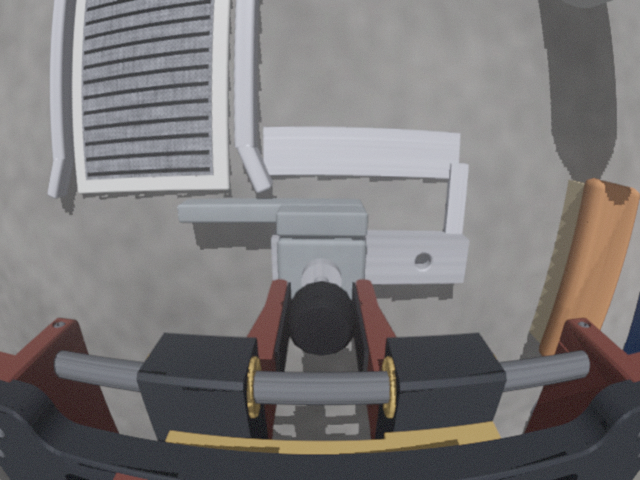

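>>> send_rows([
  [[0,0,0],[0,0,0]],
  [[0.001,0,0],[0,0,0]],
  [[0.002,0,0],[0,0,0]],
  [[0.003,0,0],[0,0,0]],
  [[0.004,0,0],[0,0,0]],
  [[0.005,0,0],[0,0,0]],
  [[0.006,0,0],[0,0,0]],
  [[0.006,0,0],[0,0,0]],
])

```text
time_s: 15.95
eef_pos: [0.5649, 0.0019, 0.1475]
tool_rot: [20.2, 90.0, 16.0]
contact_force: [-0.4, 2.6, -5.7]
grip_width: 0.029
```

>>> send_rows([
  [[0.001,0,0],[0,0,0]],
  [[0.002,0,0],[0,0,0]],
  [[0.003,0,0],[0,0,0]],
  [[0.004,0,0],[0,0,0]],
  [[0.005,0,0],[0,0,0]],
  [[0.006,0,0],[0,0,0]],
  [[0.006,0,0],[0,0,0]],
  [[0.006,0,0],[0,0,0]],
])

```text
time_s: 16.95
eef_pos: [0.565, 0.0019, 0.1416]
tool_rot: [19.5, 90.0, 15.2]
contact_force: [-0.4, 2.8, -2.6]
grip_width: 0.0288
```

>>> send_rows([
  [[0,0,0],[0,0,0]],
  [[0,0,0],[0,0,0]],
  [[0,0,0],[0,0,0]],
  [[0,0,0],[0,0,0]],
  [[0,0,0],[0,0,0]],
  [[0,0,0],[0,0,0]],
  [[0,0,0],[0,0,0]],
  [[0,0,0],[0,0,0]],
], gripper=0.1)

```text
time_s: 17.95
eef_pos: [0.5649, 0.0019, 0.1415]
tool_rot: [168.1, 90.0, 163.9]
contact_force: [0.9, 0.7, 0.7]
grip_width: 0.079
```

>>> send_rows([
  [[-0.01,0,0],[0,0,0]],
  [[-0.03,0,0],[0,0,0]],
  [[-0.06,0,0],[0,0,0]],
  [[-0.09,0,0],[0,0,0]],
  [[-0.12,0,0],[0,0,0]],
  [[-0.145,0,0],[0,0,0]],
  [[-0.16,0,0],[0,0,0]],
  [[-0.16,0,0],[0,0,0]],
])

```text
time_s: 18.95
eef_pos: [0.5652, 0.0018, 0.3026]
tool_rot: [12.1, 89.9, 7.9]
contact_force: [-1.4, -0.2, 0.1]
grip_width: 0.0787
```

```bash
python3 - <<'E'
from h import *
s=r.get_state();T=toolT(s);np.save('T11.npy',T);print(T[:3,3],s['contact_force'],s['grip_width'])
cv2.imwrite('pics/w11.png',grab_frame('wrist'));im=grab_frame('side');cv2.imwrite('pics/d11.png',im)
cv2.imwrite('pics/s11.png',grab_frame('scene'))
cv2.imwrite('pics/d11c.png',cv2.resize(im[190:330,200:360],None,fx=4,fy=4))
E
```

```text
[0.5652175  0.0018266  0.30264918] [-1.35531571 -0.24570536  0.08110899] 0.07869756288270044
```

View pics/d11c.png

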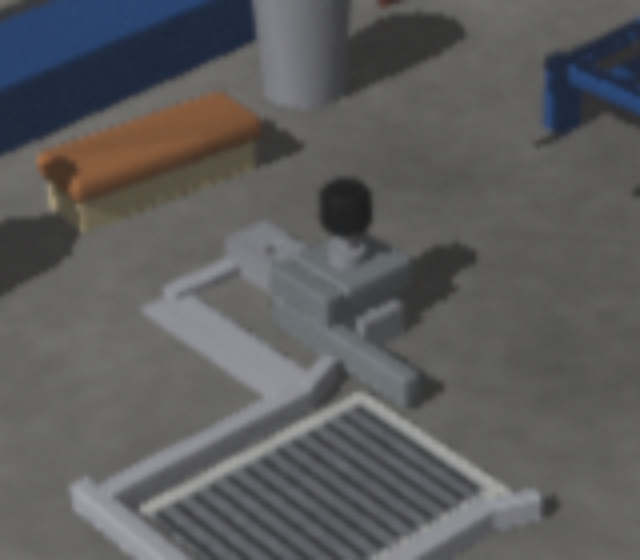

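View pics/w11.png

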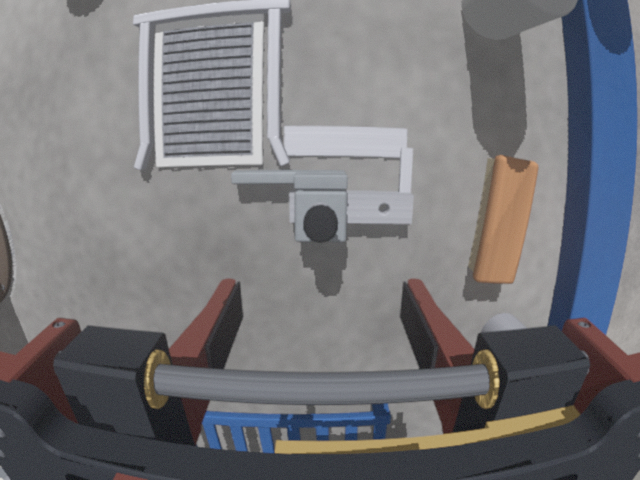

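View pics/s11.png

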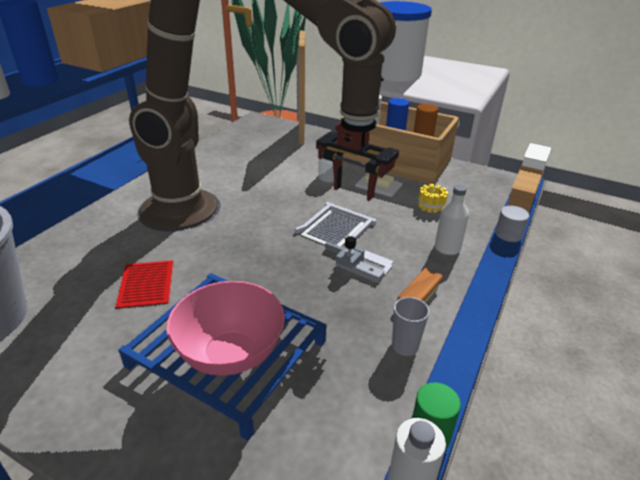

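```bash
python3 - <<'E'
from h import *
d=np.load('dock.npy');R2=np.array([[np.cos(d[2]),np.sin(d[2])],[-np.sin(d[2]),np.cos(d[2])]])
def blob(f,x0,y0,x1,y1):
    im=cv2.imread(f)[y0:y1,x0:x1];m=(im.max(2)<55).astype('uint8');n,l,st,c=cv2.connectedComponentsWithStats(m)
    k=1+st[1:,4].argmax();return c[k]+[x0,y0],st[k]
def tri(ps,pd):
    o1,v1=ray('scene',ps);o2,v2=ray('side',pd);A=np.c_[v1[0],-v2[0]];t=np.linalg.lstsq(A,o2-o1,rcond=None)[0]
    a=o1+t[0]*v1[0];b=o2+t[1]*v2[0];return (a+b)/2,np.linalg.norm(a-b)
for n,sb,db in(('0',(360,238,386,264),(258,218,280,242)),('11',(338,230,362,258),(275,230,300,252))):
    a,st=blob(f'pics/s{"cene0" if n=="0" else n}.png',*sb);b,st2=blob(f'pics/{"side0" if n=="0" else "d11"}.png',*db)
    P,e=tri(a,b);print(n,a,st,b,st2,P.round(4),e,(R2@(P[:2]-d[:2])).round(4))
T=np.load('T11.npy')
for nm,p,z in(('trailL',(156,167),.006),('trailR',(262,164),.006),('hole1',(384,208),.02),('bladetip',(233,171),.023)):
    P=onz('wrist',[p],z,T)[0];print(nm,(R2@(P[:2]-d[:2])*1000).round(1))
E
```

```text
0 [372.38888889 251.        ] [  8   7  10  13 108] [268.3375 230.35  ] [  4   5  13  16 160] [ 0.6273 -0.0063  0.0794] 0.003017519173969108 [-0.1254 -0.1787]
11 [350.1047619 242.4      ] [  7   7  11  12 105] [286.11538462 241.59615385] [  5   5  13  14 156] [5.636e-01 4.000e-04 7.800e-02] 0.003618479516137827 [-0.1239 -0.1147]
trailL [-79.   62.6]
trailR [-79.8 -56.3]
hole1 [-122.5 -180.8]
bladetip [-84.4 -29.4]
```

```bash
python3 -c "
from rig import job
print(job.hand_in())"
```

```text
the job is handed in; nothing more can be done
None
```

The board is home in the dock and the gate is locked behind it. I handed the job in at about 19 s; the hand-in gives no verdict.

I pressed two fingertips on the grey field with mostly 10–20 N (one early reading of 27 N, backed off before sliding). That slid the board out from under the rack, turned it about 14° and pushed it into the dock until it stopped against the end stop. I then gripped the knob, pulled it up 12.5 mm, slid the gate 64 mm, lowered the plunger into the second hole, let go and moved clear.

| Last check | Measured | Allowed |
|---|---|---|
| Board along the way in | about +0.5 mm | -8 to +6 mm |
| Board across | about +3 mm | ±8 mm |
| Board turn | under 1° | 0.1 rad (5.7°) |
| Gate travel, from the knob's movement in the images | 64.0 mm | 60–68 mm |
| Knob height after letting go | 78 mm (79 mm at the start), so the plunger is down | within 3 mm of down |

- **Plunger:** the spring's downward pull on the gripper fell from about 7 N to 2.6 N as I lowered the plunger. No push came back from the bar, which fits the pin being in the hole.
- **Other things:** the others look unmoved in the pictures; I did not measure them.
- **Disagreement:** the side camera read several millimetres off the wrist and scene cameras, so I left it out of the dock fit.

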